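Close and clamp the keyed specimen chamber

TASK

Close the specimen chamber. Set the keyed lid on it, level, with the key resting on the rim about 20 to 30 mm to one side of the notch, then turn the lid on the rim, without lifting it, until the key drops into the notch and press it fully home. Then swing the hold-down arm round over the lid as far as its stop, let go, and leave the other things on the bench where they are.

Things in the scene. Friction and masses are not known exactly. Their poses are not given: they have to be found in the camera images.
- chamber: Fixed round open aluminium cup on a black base plate (130 x 215 x 15 mm). Origin on the bench under the cup's axis, z up. Outer diameter 90, bore 76 mm, flat rim 75 mm above the bench. One notch, 14 mm wide, 8 mm deep, is cut right through the wall on the chamber's +x side. A post with the hold-down arm stands on its +y side, 90 mm from the cup's axis.
- chamber_rim (a point): centre of the cup's mouth, at rim height (75 mm above the bench); axes as the chamber's
- notch (a point): middle of the notch, at rim height, 41.5 mm from the cup's axis along the chamber's +x
- lid_grip (a point): Loose aluminium lid, about 250 g, standing on its foot on the bench. This point is the centre of its bar handle (40 mm long along the lid's x, 14 thick along y, 34 high), on the lid's axis, 17 mm above the flange's top, 23 above its underside, 35 above the foot. Home: 23 mm above the rim; key riding on the rim, level: 29 mm above. Axes: the lid's, z up.
- lid_key (a point): Middle of the underside of the lid's one key, a block 10 mm wide that sticks out on the lid's +x side to 55 mm from its axis. This point is 41.5 mm from the axis, 6 mm below the flange's underside: at rim height when the key rides on the rim. The flange is a disc of 90 mm diameter, 6 mm thick; the plug below it has 73 mm diameter, is 12 mm long and tapered at its end.
- clamp (a joint): Angle of the steel hold-down arm about its post, rad. 0: parked, along the chamber's -x; grows anticlockwise from above; 1.57: points at the cup's axis, its end over the lid's flange; stop at 1.60. Stays where left; takes about 1.5 N at the pin. The arm is 58 mm long from the pivot, 18 wide, 8 thick, and passes 3 mm above the flange of a lid that is home.
- clamp_pivot (a point): on the arm's pivot axis, at the height of the arm's top (92 mm above the bench); nothing stands higher there. Axes as the chamber's
- clamp_pin (a point): centre of the upright black pin on the arm, 12 mm diameter, 32 mm high above the arm's top, this point half-way up (108 mm above the bench), 42 mm from the pivot axis along the arm
- vial: loose small amber glass jar, 24 mm diameter, 45 mm high, to be left alone; origin at its underside
- dust_cap: loose plain aluminium cover without a key, 60 mm diameter, 30 mm high with its small knob, to be left alone; origin at its underside
- dish: loose glass dish, 90 mm diameter, 16 mm high, to be left alone; origin at its underside
- driver: loose screwdriver with a black handle, 160 mm long, to be left alone
- lens_cap: loose black cap, 40 mm diameter, 12 mm high, to be left alone; origin at its underside
- chip_box: loose white plastic box 75 x 75 x 22 mm, to be left alone; origin at its underside
- stub: loose aluminium cylinder 26 mm diameter, 20 mm high, to be left alone; origin at its underside
Things that resemble listed ones, but are neither listed nor needed, are in the scene too. What is shaped like the part that bears lid_grip but green is not meant.

How it is judged:
On the way, in this order (a step that is already met when the one before it is completed fails the run):
1. the lid sits level on the chamber, its key resting on the rim at least 15 mm from the notch (horizontal distance between lid_key and notch above 0.015 m and horizontal distance between lid_grip and chamber_rim below 0.006 m and z of lid_key in the frame of chamber_rim between -0.002 and 0.002 m and angle between lid_grip's own z axis and vertical below 0.15 rad and contact force between lid and chamber above 0.3 N), for 0.1 s.
2. still on the rim, the key has been turned to within 12 mm of the notch (horizontal distance between lid_key and notch below 0.012 m and horizontal distance between lid_grip and chamber_rim below 0.006 m and z of lid_key in the frame of chamber_rim between -0.002 and 0.002 m).
3. the key is down in the notch and the lid is home (horizontal distance between lid_key and notch below 0.005 m and z of lid_key in the frame of chamber_rim below -0.0045 m and z of lid_grip in the frame of chamber_rim below 0.0245 m and angle between lid_grip's own z axis and vertical below 0.04 rad), for 0.2 s.
4. the hold-down arm is over the lid (value of joint clamp above 1.42 rad), for 0.2 s.
At the end, for the whole second after the job is handed in: The lid is home on the chamber: key in the notch (within 5 mm of its middle, at least 4.5 mm below the rim), flange within 1.5 mm of the rim, tilted less than 0.04 rad; the hold-down arm is over it at more than 1.42 rad (all of step 3 and value of joint clamp above 1.42 rad); the robot touches nothing.
It fails at once if the lid is tipped over (more than 0.6 rad) (angle between lid_grip's own z axis and vertical above 0.6 rad).
It fails at once if another thing on the bench is moved by more than 25 mm (distance of any of vial, dust_cap, dish, driver, lens_cap, chip_box, stub from where it was at the start of the episode above 0.025 m).
It also fails if it takes over 54 s, if anything falls off the work surface, if the arm or the gripper's body presses on something with over 40 N, if the wrist force passes 120 N, or if a joint passes its speed limit or range.

ROBOT

A 7-joint arm with a two-finger parallel gripper is mounted at the origin on the work surface. World frame = base frame: x ahead of the robot, y to its left, z up, the work surface at z = 0. Lengths are in m, angles in rad, forces in N, time in s.
With the tool pointing down it reaches from about 0.4 to 0.875 m from the base axis. Payload 6.5 kg.
Tool frame: the origin (TCP) lies on the centre line of the jaws, within the pads' length; the fingertips stand 14 mm ahead of it and the grasp point (between the pads) lies 5 mm behind it (manip.finger_overhang is the distance from the TCP to the fingertips, in m); y points along the fingers, z is the direction in which the jaws open and shut, and the axes are right-handed (so a half turn about y gives the same grasp; the last joint's range is limited). The gripper opens to 88 mm and grips with 3 to 60 N. Pads are 18 mm wide; open, the fingers measure 123 mm over their backs; the gripper's body (75 mm by 187 mm) begins 45 mm behind the grasp point.
Start: joints at [-1.233, 0.536, -0.004, 1.538, 0.003, 1.067, -0.071], TCP at [0.255, 0.598, 0.223] pointing down, gripper open.
Joint ranges: [-2.7, 2.7], [-0.37, 2.16], [-1.27, 1.26], [0.24, 2.4], [-1.31, 4.45], [0.19, 1.91], [-2.76, 2.76]. Speed limits (rad/s): [2.39, 2.39, 3.14, 3.14, 3.14, 3.14, 3.14].

INTERFACE

Orientations are given as a rotation vector (axis times angle).
In Python, from cell import telemetry, eyes, workorder, manip gives the robot as it stands.
- The arm moves only by the tool drive_tool, never from a script. Its argument "plan" is a list of rows, each a list of 7 numbers: the turn, a rotation vector about the world's x, y, z each as a share of 0.1 rad, from -1 to 1, then the shift along the world's x, y, z each as a share of 0.04 m, from -1 to 1, then the opening, from 0 (shut) to 1 (fully open). A call has exactly 5 rows; each row shifts and turns the pose as measured when the row begins; what a row does not reach is not made up. A row lasts 1/8 s, in which the tool goes at most 62.5 mm and 10.7 degrees, less where a joint would pass 70% of its speed; a pose out of reach is approached as far as the arm can. A call with a number of a shift or a turn outside -1 to 1 is refused whole. A call with a gripper value outside its range is refused whole. The fingers move at their own pace and stop on an object; the grip force is fixed at half the most. Time passes only in rows, so rows that do not move let the fingers close, or fill a call up. It gives the time, the measured TCP pose, the force and the opening at its end, in the units of the state.
- telemetry.get_obs(): the state, without advancing time (a new reading comes with each control period).
- eyes.capture(name): name is "side" or "top"; returns the picture (384x512x3 uint8, red, green, blue); there is no depth.
- eyes.calibration(name): a dict with "intrinsics" (3x3 intrinsics, pixels), "rvec" (rotation vector, rad) and "tvec" (3), from world to camera coordinates, as OpenCV has them. Camera axes: x right, y down, z forward; pixel columns grow to the right and rows downward; lengths in m; the calibration is good to about 2 mm. A picture is of the moment at which its call begins. calibration takes no time and is no camera call.
- workorder.finish_job(): hands the job in, once; it reports no verdict.
The state is a dict: "time": time; "qpos": joint angles; "dq": joint speeds; "tau": joint torques, N m; "position": TCP position; "tool_rot": TCP orientation; "wrist_force": force on the tool from outside, world axes, zero at the start; "moment": the same for the moment, N m; "grip_width": finger opening in m.
Only numpy, scipy, OpenCV 4.12 (cv2) and the standard library are available. Lean on these libraries where they do the work, as an engineer would, in place of code of your own. Each camera call takes 0.05 s, during which the arm holds its last target. There are 200 camera calls.

## Working session

There is one attempt and no reset: what is moved stays moved. The work goes in short steps, Python scripts to look and compute and a tool call to move; the robot and the scene stay as the last step left them, time stands still between calls to the robot, and variables do not carry over. Pictures are saved under pics/ and viewed, about 8 in all and at most 12, crops included, and the job is handed in when it is done.

Besides the shell and the picture viewer there is one more tool, called after "Emit:" by a JSON object that holds its "op" and its "data", one argument or row to a line. drive_tool: Moves the arm, as the interface text tells. Its arguments: {"type":"object","properties":{"plan":{"type":"array","items":{"type":"array","items":{"type":"number","minimum":-1,"maximum":1}}}},"required":["plan"]}

```bash
ls; mkdir -p pics; cat > h.py <<'E'
import numpy as np, cv2
from cell import telemetry, eyes, workorder, manip
def cal(n):
    c=eyes.calibration(n); R=cv2.Rodrigues(np.array(c["rvec"],float))[0]
    return np.array(c["intrinsics"],float),R,np.array(c["tvec"],float).ravel()
def ray(n,px,z):
    K,R,t=cal(n); d=R.T@np.linalg.solve(K,[px[0],px[1],1.]); o=-R.T@t
    return o+d*(z-o[2])/d[2]
def proj(n,p):
    K,R,t=cal(n); q=K@(R@np.array(p,float)+t); return q[:2]/q[2]
def cap(n,f):
    im=np.array(eyes.capture(n)); cv2.imwrite(f,im[:,:,::-1]); return im
E
python3 - <<'E'
from h import *
import scipy.spatial.transform as T
a=cap("top","pics/t0.png");b=cap("side","pics/s0.png")
o=telemetry.get_obs();print(o)
print(T.Rotation.from_rotvec(o["tool_rot"]).as_matrix().round(3), manip.finger_overhang)
for n in("top","side"):
    K,R,t=cal(n);print(n,K.round(1).tolist(),(-R.T@t).round(3),R.round(2).tolist())
E
```

```text
pics
{'time': 0.1, 'qpos': array([-1.23320959,  0.53707729, -0.00440357,  1.53873889,  0.00259563,
        1.06729158, -0.07120074]), 'dq': array([-0.00023035, -0.00126517, -0.0004101 , -0.00015112, -0.00054821,
        0.00159677,  0.00176567]), 'tau': array([ 2.12581239e-03, -5.72077203e+01,  9.93436351e-01, -2.52226192e+01,
       -5.62488707e-02,  1.34517514e-02,  2.38161277e-05]), 'position': array([0.25519918, 0.59720036, 0.22224935]), 'tool_rot': array([-1.54899742,  0.31691907, -0.31663752]), 'wrist_force': array([-0.61694796, -0.13241795,  0.95778979]), 'moment': array([-0.04939913, -0.01644043,  0.00348921]), 'grip_width': 0.08799350682526944}
[[ 0.92  -0.     0.393]
 [-0.393 -0.001  0.92 ]
 [ 0.    -1.    -0.002]] 0.014
top [[378.0, 0.0, 250.2], [0.0, 378.0, 193.0], [0.0, 0.0, 1.0]] [ 0.39  -0.075  1.296] [[-0.02, -1.0, -0.0], [-0.99, 0.01, -0.13], [0.13, -0.0, -0.99]]
side [[449.6, 0.0, 260.1], [0.0, 449.6, 193.7], [0.0, 0.0, 1.0]] [ 0.093 -0.88   0.775] [[0.86, -0.51, -0.02], [-0.32, -0.51, -0.8], [0.4, 0.7, -0.6]]
```

View pics/t0.png

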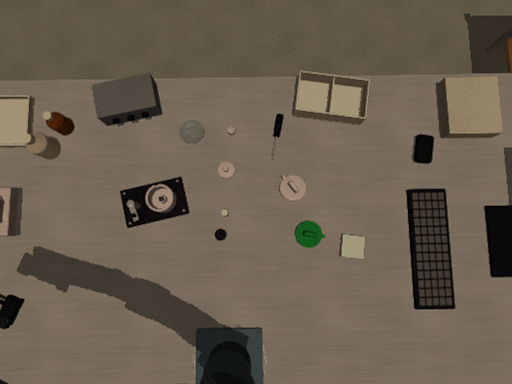

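View pics/s0.png

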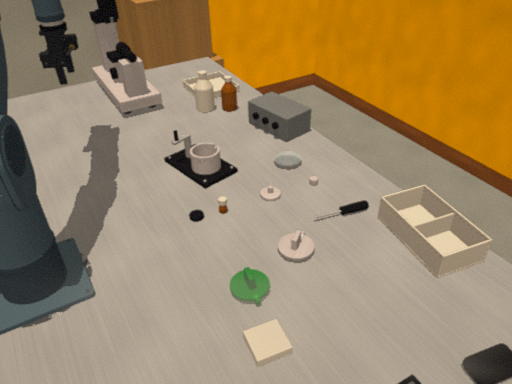

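The top view shows the chamber on its black plate at about (155,202) and the pinkish-metal lid with bar handle at (292,187). The green look-alike is at (309,234), and the dust cap, a small knobbed cover without a key, is at (226,170). The side view has the lid at (296,246), the green one at (250,286) and the chamber at (204,157). The lid at top (292,187) fits: it is aluminium, with a bar and a key. I'll confirm it in an enlarged crop.

```bash
python3 - <<'E'
from h import *
a=cv2.imread("pics/t0.png");b=cv2.imread("pics/s0.png")
f=lambda im,x,y,w,h,k:cv2.resize(im[y:y+h,x:x+w],None,fx=k,fy=k,interpolation=cv2.INTER_CUBIC)
# all 400x300
A=f(a,115,170,80,60,5);B=f(a,252,157,80,60,5);C=f(b,160,120,80,60,5);D=f(b,256,216,80,60,5)
cv2.imwrite("pics/c0.png",np.vstack([np.hstack([A,B]),np.hstack([C,D])]))
print("chamber base", ray("top",(155,202),0.015),"lid",ray("top",(292,187),0.018), ray("side",(296,246),.018))
E
```

```text
chamber base [0.52690231 0.24730285 0.015     ] lid [ 0.57102914 -0.22039083  0.018     ] [ 0.56744831 -0.22715734  0.018     ]
```

View pics/c0.png

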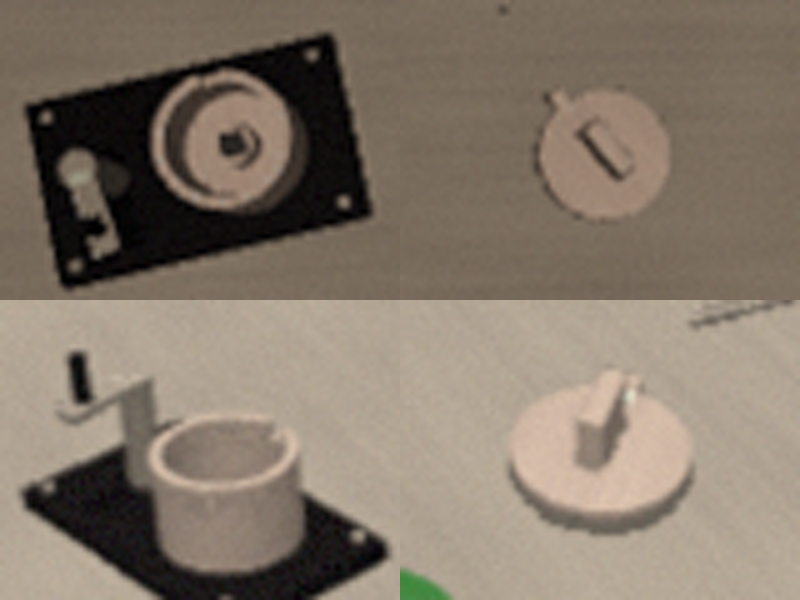

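Crops: top right shows the aluminium lid with its bar and its key to the upper left (full-image px ≈ (283,177)), which confirms it. Top left shows the notch at ≈ (156,186), the post at ≈ (131,203) and the arm parked towards -x. Next I measure these with masks.

```bash
cat > meas.py <<'E'
from h import *
def big(mask,near):
    c,_=cv2.findContours(mask.astype(np.uint8),cv2.RETR_EXTERNAL,cv2.CHAIN_APPROX_NONE)
    c=[k for k in c if cv2.contourArea(k)>60]
    return min(c,key=lambda k:np.linalg.norm(k[:,0].mean(0)-near))
def circ(P):
    A=np.c_[2*P[:,:2],np.ones(len(P))];s=np.linalg.lstsq(A,(P[:,:2]**2).sum(1),rcond=None)[0]
    return s[:2],np.sqrt(s[2]+s[0]**2+s[1]**2)
def up(im,x,y,w,h,k=8):
    return cv2.resize(im[y:y+h,x:x+w],None,fx=k,fy=k,interpolation=cv2.INTER_CUBIC)
def topx(c,x,y,k=8): return (c+0.5)/k-0.5+[x,y]
E
python3 - <<'E'
from meas import *
a=cv2.imread("pics/t0.png");b=cv2.imread("pics/s0.png")
# plate in top
x,y,w,h=110,165,90,70
U=up(a,x,y,w,h); g=U.max(2).astype(float)
m=cv2.morphologyEx((g<50).astype(np.uint8),cv2.MORPH_CLOSE,np.ones((9,9)))
k=big(m,np.array([360,300])); 
hull=cv2.convexHull(k); r=cv2.minAreaRect(hull); bp=topx(cv2.boxPoints(r),x,y)
P=np.array([ray("top",p,0.015) for p in bp]);print("plate\n",P.round(4),"centre",P.mean(0).round(4))
e=[P[1]-P[0],P[2]-P[1]];print([np.linalg.norm(v).round(4) for v in e],[np.arctan2(v[1],v[0]).round(3) for v in e])
# rim outer in both views
def rim(n,im,x,y,w,h,near,z,R,thr):
    U=up(im,x,y,w,h);g=U.max(2).astype(float)
    k=big((g>thr),near)[:,0].astype(float); p=topx(k,x,y)
    W=np.array([ray(n,q,z) for q in p])
    c,rad=circ(W)
    for i in range(15):
        d=np.linalg.norm(W[:,:2]-c,axis=1)-R; s=abs(d)<0.003
        if s.sum()<10: break
        c,rad=circ(W[s])
    print(n,z,"centre",c.round(4),"rad",rad.round(4),s.mean().round(2)); return p,W,c
rim("top",a,135,178,48,40,np.array([190,160]),.075,.045,90)
# lid
for thr in(120,130,140,150):
    p,W,c=rim("top",a,265,160,56,56,np.array([220,220]),.018,.045,thr)
    d=W[:,:2]-c; rr=np.linalg.norm(d,axis=1); s=rr>.049
    print(thr,"key",rr.max().round(4),np.arctan2(d[s,1].mean(),d[s,0].mean()).round(3),len(d))
print(a[187,292],a[187,330],b[240,280],b[240,340])
for thr in (185,195,205): rim("side",b,262,220,70,52,np.array([270,200]),.018,.045,thr)
E
```

```text
plate
 [[0.5672 0.3734 0.015 ]
 [0.6148 0.16   0.015 ]
 [0.4878 0.1297 0.015 ]
 [0.4414 0.3406 0.015 ]] centre [0.5278 0.2509 0.015 ]
[np.float64(0.2187), np.float64(0.1306)] [np.float64(-1.351), np.float64(-2.908)]
top 0.075 centre [0.5353 0.2197] rad 0.0453 1.0Traceback (most recent call last):
  File "<stdin>", line 25, in <module>
  File "<stdin>", line 15, in rim
  File "h.py", line 7, in ray
    K,R,t=cal(n); d=R.T@np.linalg.solve(K,[px[0],px[1],1.]); o=-R.T@t
          ~~~^^^
  File "h.py", line 4, in cal
    c=eyes.calibration(n); R=cv2.Rodrigues(np.array(c["rvec"],float))[0]
ValueError: time passes only in moves, steps and waits
```

```bash
python3 - <<'E'
from cell import eyes
import numpy as np,cv2
d={}
for n in("top","side"):
    c=eyes.calibration(n);d[n+"K"]=c["intrinsics"];d[n+"R"]=cv2.Rodrigues(np.array(c["rvec"],float))[0];d[n+"t"]=np.array(c["tvec"]).ravel()
np.savez("cal.npz",**d)
E
sed -i 's/^def cal(n):/C=dict(np.load("cal.npz"))\ndef cal(n):\n    return C[n+"K"],C[n+"R"],C[n+"t"]\ndef _old(n):/' h.py
cat > rim.py <<'E'
from meas import *
def rim(n,im,x,y,w,h,near,z,R,thr):
    U=up(im,x,y,w,h);g=U.max(2).astype(float)
    k=big((g>thr),near)[:,0].astype(float); p=topx(k,x,y)
    W=np.array([ray(n,q,z) for q in p])
    c,rad=circ(W)
    for i in range(15):
        d=np.linalg.norm(W[:,:2]-c,axis=1)-R; s=abs(d)<0.003
        if s.sum()<10: break
        c,rad=circ(W[s])
    print(n,thr,"centre",c.round(4),"rad",rad.round(4),s.mean().round(2)); return p,W,c
E
python3 - <<'E'
from rim import *
a=cv2.imread("pics/t0.png");b=cv2.imread("pics/s0.png")
print(a[187,292],a[187,330],b[240,280],b[240,340],b[150,195],b[150,240])
for thr in(80,90,100):rim("top",a,135,178,48,40,np.array([190,160]),.075,.045,thr)
for thr in(120,130,140,150):
    p,W,c=rim("top",a,265,160,56,56,np.array([220,220]),.018,.045,thr)
    d=W[:,:2]-c; rr=np.linalg.norm(d,axis=1); s=rr>.049
    print("key",rr.max().round(4),np.arctan2(d[s,1].mean(),d[s,0].mean()).round(3),len(d))
for thr in (185,195,205,215):
  try: rim("side",b,262,220,70,52,np.array([270,200]),.018,.045,thr)
  except Exception as e: print(thr,e)
# side: rim pixel prediction overlay
o=b.copy();o=cv2.resize(o,None,fx=6,fy=6,interpolation=cv2.INTER_CUBIC)
E
```

```text
[ 90 104 121] [ 89 105 119] [164 182 206] [145 162 175] [ 93 106 119] [149 167 179]
top 80 centre [0.5353 0.2196] rad 0.0457 1.0
top 90 centre [0.5353 0.2197] rad 0.0453 1.0
top 100 centre [0.5354 0.2198] rad 0.0449 1.0
top 120 centre [ 0.5424 -0.2246] rad 0.0447 0.06
key 0.1294 -0.525 2798
top 130 centre [ 0.5696 -0.223 ] rad 0.0444 0.93
key 0.0558 0.646 638
top 140 centre [ 0.5696 -0.2227] rad 0.0434 0.91
key 0.0543 0.652 617
top 150 centre [ 0.5713 -0.2229] rad 0.0435 0.55
key 0.0522 0.686 616
side 185 centre [ 0.5692 -0.2224] rad 0.0448 0.87
side 195 centre [ 0.5693 -0.2228] rad 0.0437 0.59
side 205 centre [ 0.5687 -0.2232] rad 0.0426 0.39
side 215 centre [ 0.5803 -0.2018] rad 0.0038 0.0
```

Both cameras agree on the lid: centre (0.5695,-0.2227), yaw ≈0.66. Chamber axis is (0.5353,0.2197) with yaw ≈0.225. Moving to the lid now.

Emit:
{"op": "drive_tool", "data": {
  "plan": [
    [0,0,-1,0.37,-0.98,0,1],
    [0,0,-1,0.37,-0.98,0,1],
    [0,0,-1,0.37,-0.98,0,1],
    [0,0,-1,0.37,-0.98,0,1],
    [0,0,-1,0.37,-0.98,0,1]
  ]
}}

```text
time: 0.72
position: [0.3276, 0.397, 0.2198]
tool_rot: [-1.454, 0.716, -0.711]
wrist_force: [0.7, 0.1, -0.8]
grip_width: 0.0884
```

Emit:
{"op": "drive_tool", "data": {
  "plan": [
    [0,0,-1,0.37,-0.98,0,1],
    [0,0,-1,0.37,-0.98,0,1],
    [0,0,-1,0.37,-0.98,0,1],
    [0,0,-1,0.37,-0.98,0,1],
    [0,0,-1,0.37,-0.98,0,1]
  ]
}}

```text
time: 1.35
position: [0.4024, 0.1935, 0.219]
tool_rot: [-1.276, 1.11, -1.102]
wrist_force: [1.0, 0.3, -0.5]
grip_width: 0.0882
```

Emit:
{"op": "drive_tool", "data": {
  "plan": [
    [0,0,-1,0.37,-0.98,0,1],
    [0,0,-1,0.37,-0.98,0,1],
    [0,0,-1,0.37,-0.98,0,1],
    [0,0,-1,0.37,-0.98,0,1],
    [0,0,-1,0.37,-0.98,0,1]
  ]
}}

```text
time: 1.98
position: [0.4771, -0.0091, 0.2187]
tool_rot: [-1.01, 1.487, -1.476]
wrist_force: [1.6, 0.1, 0.6]
grip_width: 0.0881
```

Emit:
{"op": "drive_tool", "data": {
  "plan": [
    [0,0,-1,0.42,-0.98,0,1],
    [0,0,-1,0.42,-0.98,0,1],
    [0,0,-1,0.42,-0.98,0,1],
    [0,0,-1,0.42,-0.98,0,1],
    [0,0,-1,0.42,-0.98,0,1]
  ]
}}

```text
time: 2.6
position: [0.5622, -0.2106, 0.2175]
tool_rot: [-0.649, 1.838, -1.821]
wrist_force: [0.3, 0.4, 0.5]
grip_width: 0.0882
```

```bash
cat > st.py <<'E'
from h import *
from scipy.spatial.transform import Rotation as Ro
def st():
    o=telemetry.get_obs();M=Ro.from_rotvec(o["tool_rot"]).as_matrix()
    zaz=np.arctan2(M[1,2],M[0,2])
    # correction to make tool y = straight down (world rotvec)
    c=np.cross(M[:,1],[0,0,-1])
    print("t",round(o["time"],2),"pos",o["position"].round(4),"zaz",zaz.round(3),"levelfix",c.round(4),"F",o["wrist_force"].round(1),"M",o["moment"].round(2),"w",round(o["grip_width"],4),"q7",o["qpos"].round(2)[[0,6]])
    return o,zaz,c
if __name__=="__main__": st()
E
python3 st.py
```

```text
t 2.6 pos [ 0.5622 -0.2106  0.2175] zaz -0.891 levelfix [-0.0076 -0.005  -0.    ] F [0.3 0.4 0.5] M [-0.04  0.06  0.  ] w 0.0882 q7 [-0.19 -0.28]
```

Emit:
{"op": "drive_tool", "data": {
  "plan": [
    [-0.08,-0.05,-0.2,0.18,-0.3,-0.7,1],
    [0,0,0,0,0,-0.8,1],
    [0,0,0,0,0,-0.8,1],
    [0,0,0,0,0,-0.8,1],
    [0,0,0,0,0,-0.3,1]
  ]
}}

```text
time: 3.22
position: [0.5695, -0.2275, 0.077]
tool_rot: [-0.626, 1.843, -1.849]
wrist_force: [-0.8, 0.3, 0.7]
grip_width: 0.088
```

```bash
python3 - <<'E'
from st import *
st()
a=cap("top","pics/t1.png");b=cap("side","pics/s1.png")
f=lambda im,x,y,w,h,k:cv2.resize(im[y:y+h,x:x+w,::-1],None,fx=k,fy=k,interpolation=cv2.INTER_CUBIC)
cv2.imwrite("pics/c1.png",np.hstack([f(a,252,142,80,90,5),f(b,256,196,80,90,5)]))
E
```

```text
t 3.23 pos [ 0.5695 -0.2275  0.077 ] zaz -0.918 levelfix [0.0035 0.0002 0.    ] F [-0.8  0.3  0.7] M [-0.05  0.14 -0.01] w 0.088 q7 [-0.09 -0.18]
```

View pics/c1.png

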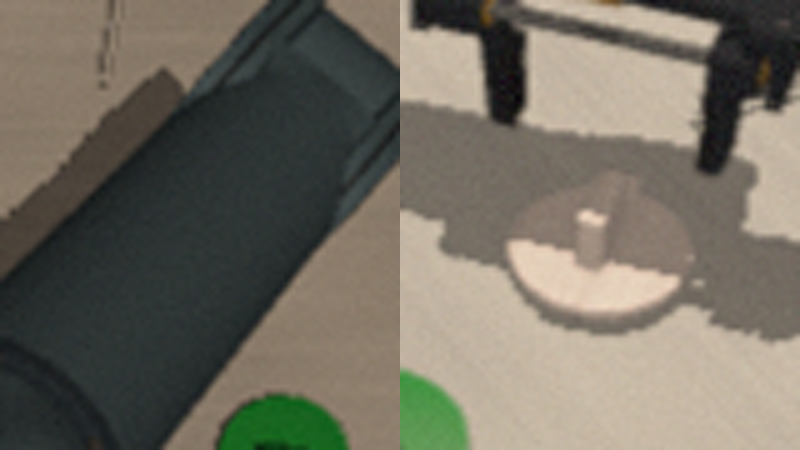

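The side crop shows the open fingers straddling the bar handle, at crop px (505,120) and (712,170) with the bar at ≈(590,230). The opening direction lies across the bar. TCP y is about 5 mm low, so I correct that and descend.

Emit:
{"op": "drive_tool", "data": {
  "plan": [
    [0.03,0,0,0,0.12,-0.2,1],
    [0,0,0,0,0,-0.3,1],
    [0,0,0,0,0,-0.3,1],
    [0,0,0,0,0,-0.15,1],
    [0,0,0,0,0,0,1]
  ]
}}

```text
time: 3.95
position: [0.5719, -0.223, 0.0401]
tool_rot: [-0.621, 1.84, -1.847]
wrist_force: [-0.3, -0.1, -0.2]
grip_width: 0.0884
```

```bash
python3 st.py
```

```text
t 3.95 pos [ 0.5719 -0.223   0.0401] zaz -0.917 levelfix [0.0017 0.0054 0.    ] F [-0.3 -0.1 -0.2] M [-0.05  0.2  -0.01] w 0.0884 q7 [-0.07 -0.16]
```

Emit:
{"op": "drive_tool", "data": {
  "plan": [
    [0,0.05,0,-0.06,0,0,1],
    [0,0,0,0,0,0,0.5],
    [0,0,0,0,0,0,0],
    [0,0,0,0,0,0,0],
    [0,0,0,0,0,0,0]
  ]
}}

```text
time: 4.58
position: [0.57, -0.2235, 0.0411]
tool_rot: [-0.625, 1.842, -1.848]
wrist_force: [-0.2, 0.4, -0.0]
grip_width: 0.0501
```

Emit:
{"op": "drive_tool", "data": {
  "plan": [
    [0,0,0,0,0,0,0],
    [0,0,0,0,0,0,0],
    [0,0,0,0,0,0,0],
    [0,0,0,0,0,0,0],
    [0,0,0,0,0,0,0]
  ]
}}

```text
time: 5.2
position: [0.57, -0.2234, 0.0411]
tool_rot: [-0.625, 1.842, -1.848]
wrist_force: [-0.1, 0.3, -0.4]
grip_width: 0.0007
```

```bash
python3 st.py
```

```text
t 5.2 pos [ 0.57   -0.2234  0.0411] zaz -0.917 levelfix [0.0023 0.0016 0.    ] F [-0.1  0.3 -0.4] M [-0.04  0.08  0.04] w 0.0007 q7 [-0.07 -0.16]
```

```bash
python3 - <<'E'
from st import *
b=cap("side","pics/s2.png")
f=lambda im,x,y,w,h,k:cv2.resize(im[y:y+h,x:x+w,::-1],None,fx=k,fy=k,interpolation=cv2.INTER_CUBIC)
cv2.imwrite("pics/c2.png",f(b,236,176,120,100,6))
o=st()[0]
print("TCP px",proj("side",o["position"]), "tip px",proj("side",o["position"]-[0,0,.014]))
E
```

```text
t 5.25 pos [ 0.57   -0.2235  0.0411] zaz -0.917 levelfix [0.0023 0.0016 0.    ] F [-1.4  0.7 -0.4] M [0.02 0.14 0.  ] w 0.0004 q7 [-0.07 -0.16]
TCP px [296.31856386 237.71176113] tip px [296.13903951 241.99256672]
```

View pics/c2.png

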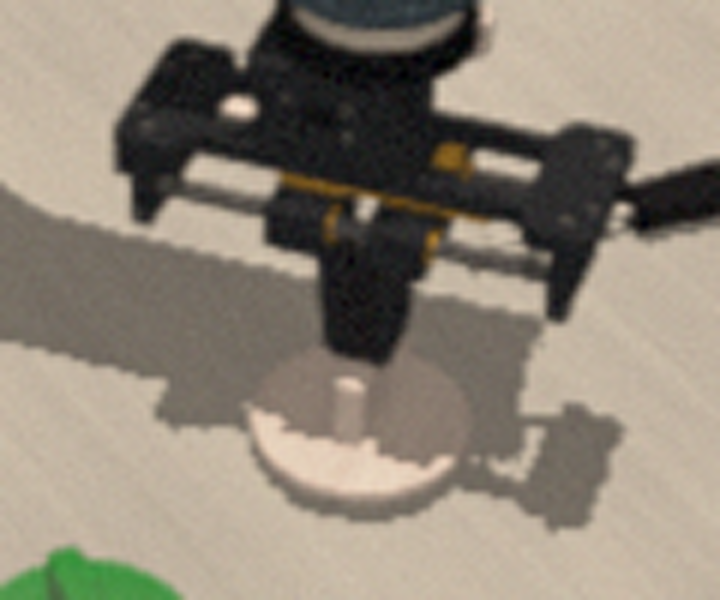

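The crop shows the fingers shut above or behind the handle, with the tips at px ≈(298,236). The reported TCP predicts the tips at (296,242), so the tool and the cameras disagree by more than 2 mm. I check this against the earlier frames.

```bash
python3 - <<'E'
from st import *
p=np.array([.2552,.5972,.2222]);d=np.array([.393,.92,0])
for n in("top","side"):
    print(n,[proj(n,p+s*d*.044-[0,0,.014]).round(1) for s in(-1,0,1)])
p=np.array([.5695,-.2275,.077]);d=np.array([np.cos(-.918),np.sin(-.918),0])
print("c1 pred",[proj("side",p+s*d*.044-[0,0,.014]).round(1) for s in(-1,0,1)])
f=lambda im,x,y,w,h,k:cv2.resize(im[y:y+h,x:x+w],None,fx=k,fy=k,interpolation=cv2.INTER_CUBIC)
a=cv2.imread("pics/t0.png");b=cv2.imread("pics/s0.png")
cv2.imwrite("pics/c3.png",np.hstack([f(a,0,250,80,100,5),f(b,20,10,80,100,5)]))
E
```

```text
top [array([ 25.6, 299.3]), array([ 11.5, 293.2]), array([ -2.5, 287.1])]
side [array([67.2, 91.4]), array([70.1, 85.7]), array([72.9, 80.3])]
c1 pred [array([280. , 227.6]), array([297.4, 231.9]), array([315.2, 236.3])]
```

View pics/c3.png

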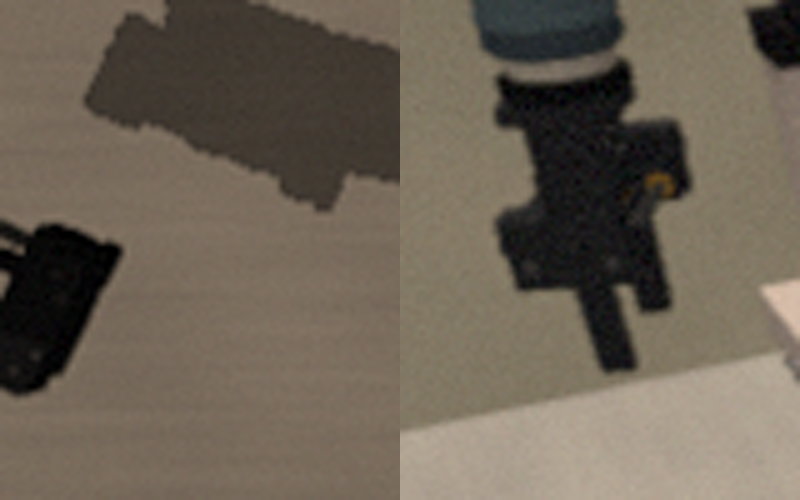

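Emit:
{"op": "drive_tool", "data": {
  "plan": [
    [0,0,0,0,0,0,1],
    [0,0,0,0,0,0,1],
    [0,0,0,0,0,0,1],
    [0,0,0,0,0,0,1],
    [0,0,0,0,0,0,1]
  ]
}}

```text
time: 5.88
position: [0.57, -0.2235, 0.0411]
tool_rot: [-0.625, 1.842, -1.848]
wrist_force: [-0.5, 0.2, -0.5]
grip_width: 0.0486
```

Emit:
{"op": "drive_tool", "data": {
  "plan": [
    [0,0,0,0,0,0,1],
    [0,0,0,0,0,-0.12,1],
    [0,0,0,0,0,-0.12,1],
    [0,0,0,0,0,-0.12,1],
    [0,0,0,0,0,0,1]
  ]
}}

```text
time: 6.5
position: [0.5698, -0.2233, 0.0252]
tool_rot: [-0.625, 1.843, -1.847]
wrist_force: [-0.3, 0.5, 0.3]
grip_width: 0.0877
```

```bash
python3 - <<'E'
from st import *
b=cap("side","pics/s3.png")
f=lambda im,x,y,w,h,k:cv2.resize(im[y:y+h,x:x+w,::-1],None,fx=k,fy=k,interpolation=cv2.INTER_CUBIC)
o,z,c=st()
p=o["position"];d=np.array([np.cos(z),np.sin(z),0]);e=np.array([-d[1],d[0],0])
im=f(b,236,186,120,90,6)
# markers: predicted tip rect (near edge) for each finger, outer/inner faces
for s in(-.0615,-.044,.044,.0615):
    for dz,col in((0,(0,0,255)),(.025,(0,255,0))):
        q=proj("side",p+s*d-.009*e-[0,0,.014-dz]); q=((q-[236,186]+.5)*6).astype(int); cv2.circle(im,tuple(int(v) for v in q),3,col,-1)
cv2.imwrite("pics/c4.png",im)
E
```

```text
t 6.55 pos [ 0.5699 -0.2234  0.0255] zaz -0.917 levelfix [0.0022 0.0012 0.    ] F [-0.7  0.4 -0.2] M [-0.04  0.13  0.03] w 0.0881 q7 [-0.06 -0.15]
```

View pics/c4.png

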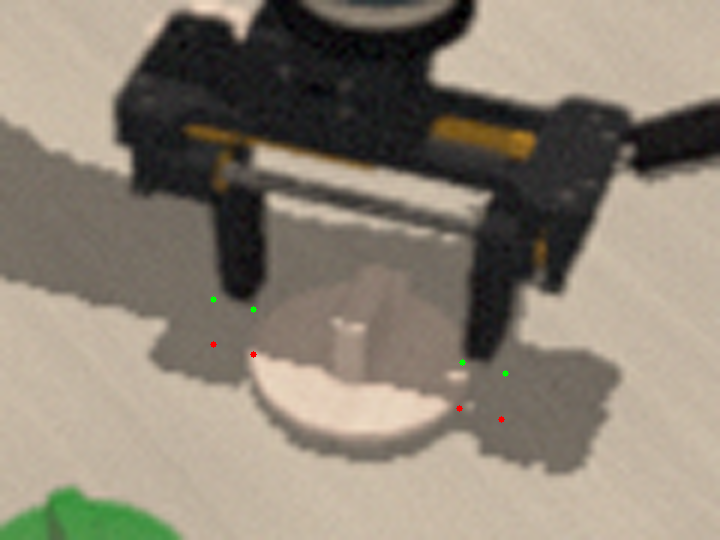

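The tips show at crop px (240,298) and (482,360), 8 to 9 px above the predictions (red). A shift of about +27 mm in z nearly explains it. To separate a height error from a horizontal one, I use the gripper's outline in the first top view.

```bash
python3 - <<'E'
from st import *
from rim import *
p=np.array([.2552,.5972,.2222]);d=np.array([.393,.92,0]);e=np.array([-d[1],d[0],0])
for nm,off in(("none",[0,0,0]),("z",[0,0,.028]),("hor",[.0145,.0245,0])):
    for zz in(.05,.1):
        print(nm,zz,[proj("top",p+off-d*.0935+s*e*.0375+[0,0,zz]).round(1) for s in(-1,1)], "side",[proj("side",p+off-d*.0935+s*e*.0375+[0,0,zz]).round(1) for s in(-1,1)])
print("observed top ~ (24.4,300) & (10,327); side tips obs (64,84),(71,71.6)")
# is FK z consistent? shadows etc: tip rays at s3
for px in((236+240/6,186+298/6),(236+482/6,186+360/6)):
    for z in(.0115,.0385): print(px,z,ray("side",px,z).round(4))
P=np.array([.5699,-.2234,0]);D=np.array([np.cos(-.917),np.sin(-.917),0]);print("expected fingers",P-.05*D,P+.05*D)
E
```

```text
none 0.05 [array([ 34.5, 296.8]), array([ 21.7, 324. ])] side [array([70.9, 76.9]), array([44.4, 78.6])]
none 0.1 [array([ 23.2, 299.7]), array([  9.6, 328.4])] side [array([66.2, 60.3]), array([39.1, 61.9])]
z 0.05 [array([ 28.3, 298.4]), array([ 15.1, 326.4])] side [array([68.3, 67.7]), array([41.5, 69.4])]
z 0.1 [array([ 16.3, 301.5]), array([  2.3, 331.1])] side [array([63.5, 50.6]), array([36. , 52.2])]
hor 0.05 [array([ 25.5, 291.3]), array([ 12.7, 318.4])] side [array([74.1, 73.2]), array([48.1, 74.9])]
hor 0.1 [array([ 13.8, 293.9]), array([2.000e-01, 3.225e+02])] side [array([69.6, 56.8]), array([43. , 58.4])]
observed top ~ (24.4,300) & (10,327); side tips obs (64,84),(71,71.6)
(276.0, 235.66666666666666) 0.0115 [ 0.5499 -0.1637  0.0115]
(276.0, 235.66666666666666) 0.0385 [ 0.5338 -0.189   0.0385]
(316.3333333333333, 246.0) 0.0115 [ 0.6139 -0.2478  0.0115]
(316.3333333333333, 246.0) 0.0385 [ 0.5955 -0.2701  0.0385]
expected fingers [ 0.53948979 -0.18371097  0.        ] [ 0.60031021 -0.26308903  0.        ]
```

The horizontal hypothesis is rejected: its top-view rows would be 291/318, and I observe 300/327. The fingertips are really about 27 mm higher than the reported z implies, while x and y are right (tip midpoint (0.572,-0.224)). So tips ≈ reported z + 13 mm. I lower a further 12 mm and close, watching the force.

Emit:
{"op": "drive_tool", "data": {
  "plan": [
    [0.02,0.01,0,0,0.02,-0.15,1],
    [0,0,0,0,0,-0.15,1],
    [0,0,0,0,0,0,0.6],
    [0,0,0,0,0,0,0],
    [0,0,0,0,0,0,0]
  ]
}}

```text
time: 7.18
position: [0.57, -0.2227, 0.0128]
tool_rot: [-0.625, 1.845, -1.846]
wrist_force: [-0.3, 1.2, -0.2]
grip_width: 0.0601
```

Emit:
{"op": "drive_tool", "data": {
  "plan": [
    [0,0,0,0,0,0,0],
    [0,0,0,0,0,0,0],
    [0,0,0,0,0,0,0],
    [0,0,0,0,0,0,0],
    [0,0,0,0,0,0,0]
  ]
}}

```text
time: 7.8
position: [0.5702, -0.2226, 0.0131]
tool_rot: [-0.625, 1.845, -1.845]
wrist_force: [-0.0, 0.4, 0.7]
grip_width: 0.0138
```

```bash
python3 st.py
```

```text
t 7.8 pos [ 0.5702 -0.2226  0.0131] zaz -0.917 levelfix [0.0002 0.0009 0.    ] F [-0.   0.4  0.7] M [0.06 0.2  0.01] w 0.0138 q7 [-0.05 -0.14]
```

Gripped: opening is 13.8 mm on the 14 mm bar, with lid_grip ≈ reported TCP z + 22 mm. Lifting and carrying it over.

Emit:
{"op": "drive_tool", "data": {
  "plan": [
    [0,0,0,0,0,0.4,0],
    [0,0,0,0,0,0.7,0],
    [0,0,0,0,0,1,0],
    [0,0,0,0,0,1,0],
    [0,0,0,0,0,0.9,0]
  ]
}}

```text
time: 8.43
position: [0.5666, -0.2214, 0.1776]
tool_rot: [-0.63, 1.851, -1.844]
wrist_force: [0.1, 0.3, -2.3]
grip_width: 0.0134
```

Emit:
{"op": "drive_tool", "data": {
  "plan": [
    [0,0,0.15,-0.08,0.5,0,0],
    [0,0,0.15,-0.08,0.8,0,0],
    [0,0,0.15,-0.08,0.9,0,0],
    [0,0,0.15,-0.08,0.9,0,0],
    [0,0,0.15,-0.08,0.9,0,0]
  ]
}}

```text
time: 9.05
position: [0.5505, -0.0627, 0.186]
tool_rot: [-0.676, 1.798, -1.803]
wrist_force: [0.0, -0.4, -2.9]
grip_width: 0.0137
```

Emit:
{"op": "drive_tool", "data": {
  "plan": [
    [0,0,0.15,-0.08,0.9,0,0],
    [0,0,0.15,-0.08,0.9,0,0],
    [0,0,0.15,-0.08,0.9,0,0],
    [0,0,0.15,-0.08,0.9,0,0],
    [0,0,0.15,-0.08,0.9,0,0]
  ]
}}

```text
time: 9.68
position: [0.5324, 0.1222, 0.1901]
tool_rot: [-0.731, 1.75, -1.753]
wrist_force: [-0.1, -0.0, -2.2]
grip_width: 0.014
```

```bash
python3 st.py
```

```text
t 9.68 pos [0.5324 0.1222 0.1901] zaz -0.775 levelfix [-0.001   0.0059  0.    ] F [-0.1 -0.  -2.2] M [-0.1   0.12 -0.  ] w 0.014 q7 [-0.8  -0.77]
```

Emit:
{"op": "drive_tool", "data": {
  "plan": [
    [0,0.05,0.2,0.04,0.85,-0.1,0],
    [0,0,0.05,0.03,0.85,-0.1,0],
    [0,0,0,0,0.6,-0.2,0],
    [0,0,0,0,0.1,-0.3,0],
    [0,0,0,0,0,-0.3,0]
  ]
}}

```text
time: 10.3
position: [0.5344, 0.2225, 0.1513]
tool_rot: [-0.754, 1.735, -1.732]
wrist_force: [0.1, -0.1, -1.9]
grip_width: 0.0137
```

```bash
python3 - <<'E'
from st import *
o,z,c=st()
b=cap("side","pics/s4.png")
f=lambda im,x,y,w,h,k:cv2.resize(im[y:y+h,x:x+w,::-1],None,fx=k,fy=k,interpolation=cv2.INTER_CUBIC)
im=f(b,150,80,120,110,5)
p=o["position"]
def mk(P,col):
    q=(proj("side",P)-[150,80]+.5)*5; cv2.circle(im,(int(q[0]),int(q[1])),1,col,-1)
C=np.array([.5353,.2197,.075]);G=p+[0,0,.0219]
for t in np.arange(0,6.28,.15):
    u=np.array([np.cos(t),np.sin(t),0])
    mk(C+.045*u,(0,255,0)); mk(G+.045*u-[0,0,.017],(0,0,255))
cv2.imwrite("pics/c5.png",im)
E
```

```text
t 10.3 pos [0.5344 0.2225 0.1513] zaz -0.747 levelfix [-0.0027  0.0027  0.    ] F [ 0.1 -0.1 -1.9] M [-0.12  0.13 -0.  ] w 0.0137 q7 [-0.89 -0.88]
```

View pics/c5.png

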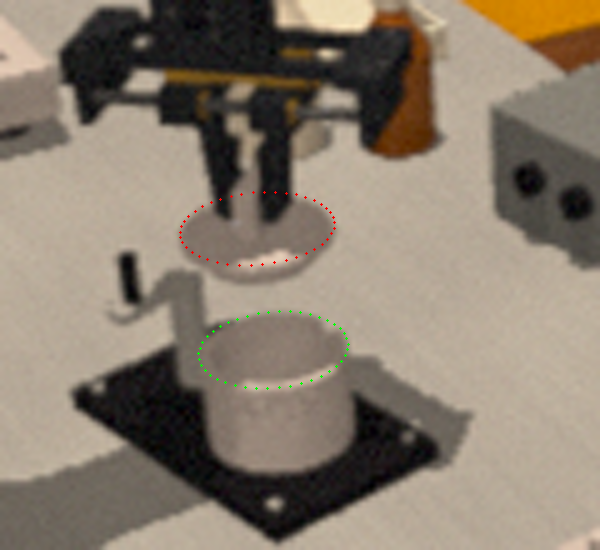

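The predicted flange circle (red) matches the held lid. The predicted rim (green) may sit about 1 px left of the cup, so I check the cup's side silhouette numerically before lowering.

```bash
python3 - <<'E'
from st import *
b=cv2.imread("pics/s0.png").max(2).astype(float)
C=np.array([.5353,.2197,0])
t=np.linspace(0,2*np.pi,400)
for row in range(162,176,2):
    l=b[row]; 
    # predicted limb cols at this row: project full cylinder surface, take extreme cols near the row
    pts=np.array([proj("side",C+[.045*np.cos(a),.045*np.sin(a),z]) for z in np.linspace(.02,.075,56) for a in t[::4]])
    s=abs(pts[:,1]-row)<.6; lo,hi=pts[s,0].min(),pts[s,0].max()
    th=80
    cols=np.arange(180,232); v=l[180:232]
    mid=205-180
    i=mid
    while v[i]>th:i-=1
    L=180+i+(th-v[i])/(v[i+1]-v[i])
    i=mid
    while i<len(v)-1 and v[i]>th:i+=1
    R=180+i-1+(v[i-1]-th)/(v[i-1]-v[i])
    print(row,"obs",L.round(1),R.round(1),"pred",lo.round(1),hi.round(1),"dmid",((L+R-lo-hi)/2).round(2))
# lower-front edge of cup bottom vs plate
for col in(200,205,210):
    v=b[165:190,col];i=np.argmax(v<80);print(col,"bottom row",165+i-1+(v[i-1]-80)/(v[i-1]-v[i]), "pred",max(proj("side",C+[.045*np.cos(a),.045*np.sin(a),.015])[1] for a in t if abs(proj("side",C+[.045*np.cos(a),.045*np.sin(a),.015])[0]-col)<.5))
E
```

```text
162 obs 190.7 220.2 pred 190.6 220.3 dmid -0.04
164 obs 190.8 220.2 pred 190.9 220.4 dmid -0.16
166 obs 191.1 220.2 pred 191.2 220.1 dmid 0.03
168 obs 191.5 219.3 pred 191.6 218.8 dmid 0.18
170 obs 192.3 217.8 pred 193.4 216.1 dmid 0.33
172 obs 194.2 214.6 pred 196.4 212.3 dmid 0.01Traceback (most recent call last):
  File "<stdin>", line 9, in <module>
    return umr_minimum(a, axis, None, out, keepdims, initial, where)
ValueError: zero-size array to reduction operation minimum which has no identity
```

The silhouette midlines agree within 0.2 px, so the chamber axis stands. Lowering to just above the rim.

Emit:
{"op": "drive_tool", "data": {
  "plan": [
    [-0.03,0.03,0,0.03,-0.07,-0.4,0],
    [0,0,0,0,0,-0.5,0],
    [0,0,0,0,0,-0.4,0],
    [0,0,0,0,0,-0.15,0],
    [0,0,0,0,0,0,0]
  ]
}}

```text
time: 10.98
position: [0.5352, 0.2136, 0.0878]
tool_rot: [-0.758, 1.739, -1.743]
wrist_force: [-0.6, 2.0, 1.9]
grip_width: 0.0134
```

```bash
python3 st.py
```

```text
t 10.97 pos [0.5352 0.2136 0.0878] zaz -0.754 levelfix [ 0.0041 -0.004   0.    ] F [-0.6  2.   1.9] M [ 0.23  0.43 -0.09] w 0.0134 q7 [-0.84 -0.83]
```

Emit:
{"op": "drive_tool", "data": {
  "plan": [
    [0,0,0,0,0.05,0.12,0],
    [0.04,-0.04,0,0,0.1,0,0],
    [0,0,0,0,0,0,0],
    [0,0,0,0,0,0,0],
    [0,0,0,0,0,0,0]
  ]
}}

```text
time: 11.6
position: [0.536, 0.2202, 0.0942]
tool_rot: [-0.75, 1.738, -1.739]
wrist_force: [0.0, 0.1, -2.7]
grip_width: 0.0135
```

```bash
python3 st.py
```

```text
t 11.6 pos [0.536  0.2202 0.0942] zaz -0.754 levelfix [-0.0009  0.0027  0.    ] F [ 0.   0.1 -2.7] M [-0.02  0.09  0.03] w 0.0135 q7 [-0.85 -0.84]
```

Emit:
{"op": "drive_tool", "data": {
  "plan": [
    [0,0.03,0,0,0.01,-0.08,0],
    [0,0,0,0,0,-0.08,0],
    [0,0,0,0,0,-0.08,0],
    [0,0,0,0,0,0,0],
    [0,0,0,0,0,0,0]
  ]
}}

```text
time: 12.22
position: [0.5358, 0.2203, 0.0835]
tool_rot: [-0.754, 1.74, -1.739]
wrist_force: [-0.2, -0.0, -2.4]
grip_width: 0.0138
```

```bash
python3 st.py
```

```text
t 12.22 pos [0.5358 0.2203 0.0835] zaz -0.754 levelfix [-0.0003 -0.0011 -0.    ] F [-0.2 -0.  -2.4] M [-0.07  0.11  0.  ] w 0.0138 q7 [-0.84 -0.83]
```

Emit:
{"op": "drive_tool", "data": {
  "plan": [
    [0,0,0,0,0,-0.03,0],
    [0,0,0,0,0,-0.03,0],
    [0,0,0,0,0,0,0],
    [0,0,0,0,0,0,0],
    [0,0,0,0,0,0,0]
  ]
}}

```text
time: 12.85
position: [0.5359, 0.2203, 0.082]
tool_rot: [-0.753, 1.741, -1.738]
wrist_force: [-0.6, 0.9, -0.1]
grip_width: 0.0138
```

```bash
python3 st.py
```

```text
t 12.85 pos [0.5359 0.2203 0.082 ] zaz -0.754 levelfix [-0.0012 -0.0011 -0.    ] F [-0.6  0.9 -0.1] M [-0.04  0.25 -0.05] w 0.0138 q7 [-0.84 -0.83]
```

Contact: 2.4 N at reported z 0.0820, against 0.0821 expected. The key is riding on the rim at ≈0.59 rad (24 mm) from the notch. I press lightly and start turning.

Emit:
{"op": "drive_tool", "data": {
  "plan": [
    [0,0,0,0,0,-0.02,0],
    [0,0,0,0,0,0,0],
    [0,0,-0.5,0,0,-0.01,0],
    [0,0,-0.5,0,0,-0.01,0],
    [0,0,-0.5,0,0,-0.01,0]
  ]
}}

```text
time: 13.48
position: [0.535, 0.2209, 0.0816]
tool_rot: [-0.637, 1.843, -1.835]
wrist_force: [-3.8, -1.8, 5.6]
grip_width: 0.0139
```

```bash
python3 st.py
```

```text
t 13.47 pos [0.535  0.2209 0.0816] zaz -0.906 levelfix [-0.0031 -0.0032 -0.    ] F [-3.8 -1.8  5.6] M [-0.2   0.66  0.39] w 0.0139 q7 [-0.87 -0.95]
```

Emit:
{"op": "drive_tool", "data": {
  "plan": [
    [-0.03,-0.03,-0.5,0,-0.01,0,0],
    [0,0,-0.5,0,0,0,0],
    [0,0,-0.5,0,0,0,0],
    [0,0,-0.5,0,0,0,0],
    [0,0,-0.5,0,0,0,0]
  ]
}}

```text
time: 14.1
position: [0.5353, 0.2212, 0.0819]
tool_rot: [-0.413, 1.996, -1.996]
wrist_force: [-1.4, -0.7, 0.6]
grip_width: 0.0137
```

```bash
python3 st.py
```

```text
t 14.1 pos [0.5353 0.2212 0.0819] zaz -1.162 levelfix [-0.0003  0.001   0.    ] F [-1.4 -0.7  0.6] M [-0.06  0.36  0.17] w 0.0137 q7 [-0.92 -1.16]
```

Emit:
{"op": "drive_tool", "data": {
  "plan": [
    [0,0,-0.4,0,-0.01,-0.01,0],
    [0,0,-0.4,0,0,-0.01,0],
    [0,0,-0.3,0,0,-0.01,0],
    [0,0,-0.3,0,0,-0.01,0],
    [0,0,-0.2,0,0,-0.02,0]
  ]
}}

```text
time: 14.72
position: [0.5352, 0.2214, 0.0811]
tool_rot: [-0.256, 2.093, -2.09]
wrist_force: [-2.2, -1.9, 6.8]
grip_width: 0.0138
```

```bash
python3 st.py
```

```text
t 14.72 pos [0.5352 0.2214 0.0811] zaz -1.327 levelfix [-0.0014  0.0007  0.    ] F [-2.2 -1.9  6.8] M [-0.31  0.43  0.2 ] w 0.0138 q7 [-0.94 -1.29]
```

Emit:
{"op": "drive_tool", "data": {
  "plan": [
    [0,0,-0.15,0,-0.01,-0.02,0],
    [0,0,-0.15,0,-0.01,-0.03,0],
    [0,0,-0.1,0,0,-0.03,0],
    [0,0,0,0,0,-0.03,0],
    [0,0,0,0,0,-0.02,0]
  ]
}}

```text
time: 15.35
position: [0.5355, 0.2206, 0.076]
tool_rot: [-0.212, 2.117, -2.114]
wrist_force: [-5.9, -0.7, 17.4]
grip_width: 0.0138
```

```bash
python3 st.py
```

```text
t 15.35 pos [0.5355 0.2206 0.076 ] zaz -1.37 levelfix [-0.0016  0.0008  0.    ] F [-5.9 -0.7 17.4] M [-0.29  1.5   0.01] w 0.0138 q7 [-0.94 -1.31]
```

The lid dropped to z 0.0760 (home is 0.0761) with 20 N of seating force. Now release and retreat straight up.

Emit:
{"op": "drive_tool", "data": {
  "plan": [
    [0,0,0,0,0,0,0],
    [0,0,0,0,0,0,0.5],
    [0,0,0,0,0,0,0.5],
    [0,0,0,0,0,0,0.5],
    [0,0,0,0,0,0,0.5]
  ]
}}

```text
time: 15.98
position: [0.5362, 0.2206, 0.0762]
tool_rot: [-0.21, 2.117, -2.113]
wrist_force: [-0.2, -0.4, 0.3]
grip_width: 0.044
```

Emit:
{"op": "drive_tool", "data": {
  "plan": [
    [0,0,0,0,0,0.2,0.5],
    [0,0,0,0,0,0.6,0.5],
    [0,0,0,0,0,1,0.5],
    [0,0,0,0,0,0.8,0.5],
    [0,0,0,0,0,0.2,0.5]
  ]
}}

```text
time: 16.6
position: [0.5358, 0.22, 0.1925]
tool_rot: [-0.21, 2.117, -2.114]
wrist_force: [-0.5, -0.0, -0.6]
grip_width: 0.0439
```

```bash
python3 - <<'E'
from st import *
o,z,c=st()
b=cap("side","pics/s5.png")
f=lambda im,x,y,w,h,k:cv2.resize(im[y:y+h,x:x+w,::-1],None,fx=k,fy=k,interpolation=cv2.INTER_CUBIC)
im=f(b,150,80,120,110,5)
y=.222;ex=np.array([np.cos(y),np.sin(y),0]);ey=np.array([-ex[1],ex[0],0]);C=np.array([.5353,.2197,0])
pin=C+.09*ey-.042*ex; end=C+.048*ey
print("pin",pin.round(4),"end",end.round(4),"piv",(C+.09*ey).round(4))
for P,col in((pin+[0,0,.124],(0,0,255)),(pin+[0,0,.092],(0,0,255)),(C+[0,0,.115],(0,255,0)),(C+.09*ey+[0,0,.092],(255,0,0)),(C+.05*ex+[0,0,.081],(255,0,255))):
    q=(proj("side",P)-[150,80]+.5)*5; cv2.circle(im,(int(q[0]),int(q[1])),2,col,-1)
cv2.imwrite("pics/c6.png",im)
E
```

```text
t 16.6 pos [0.5358 0.22   0.1925] zaz -1.371 levelfix [-0.0013  0.0015  0.    ] F [-0.5 -0.  -0.6] M [-0.05  0.2   0.04] w 0.0439 q7 [-1.04 -1.42]
pin [0.4745 0.2982 0.    ] end [0.5247 0.2665 0.    ] piv [0.5155 0.3075 0.    ]
```

View pics/c6.png

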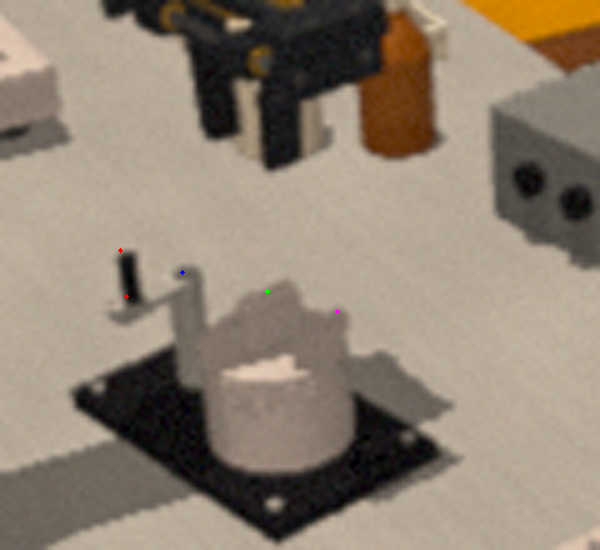

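The lid is seated, with handle top and key on the predicted marks. The pin shows at crop (127,253) to (131,300), about 1.2 px right of my prediction, so I compute its position directly.

```bash
python3 - <<'E'
from st import *
for px,z in(((127,253),.124),((131,300),.092)):
    q=np.array(px)/5+[149.5,79.5]; print(ray("side",q,z).round(4))
b=cv2.imread("pics/s0.png").max(2).astype(float)
g=b[120:150,160:190]; ys,xs=np.where(g[:,:]<60); 
s=(ys<18)&(xs>8)&(xs<24); print("dark pin px",[(160+xs[s&(ys==r)].mean().round(1) if (s&(ys==r)).any() else None,120+r) for r in range(5,18)])
a=cv2.imread("pics/t0.png"); 
# pivot disc in top: brightest blob near (131,203)
g=up=cv2.resize(a[192:225,120:150],None,fx=8,fy=8,interpolation=cv2.INTER_CUBIC).max(2)
m=(g>80).astype(np.uint8);c,_=cv2.findContours(m,0,1)
for k in c:
    if cv2.contourArea(k)>400:
        P=(k[:,0]+.5)/8-.5+[120,192];W=np.array([ray("top",p,.092) for p in P]);print("arm blob bbox",P.min(0),P.max(0)); r=cv2.minAreaRect((W[:,:2]*1000).astype(np.float32));print(r)
E
```

```text
[0.4769 0.293  0.124 ]
[0.4751 0.2931 0.092 ]
dark pin px [(None, 125), (None, 126), (None, 127), (None, 128), (None, 129), (None, 130), (np.float64(175.0), 131), (np.float64(175.0), 132), (np.float64(175.0), 133), (np.float64(175.0), 134), (np.float64(175.5), 135), (np.float64(175.5), 136), (np.float64(175.5), 137)]
arm blob bbox [142.1875 222.8125] [149.4375 224.4375]
((450.0498046875, 255.92037963867188), (23.06368064880371, 5.152895927429199), 89.13648223876953)
arm blob bbox [126.3125 199.6875] [138.1875 221.0625]
((494.6741943359375, 298.5645446777344), (70.4185791015625, 23.073686599731445), 22.931381225585938)
arm blob bbox [119.5625 193.4375] [125.9375 224.4375]
((498.2477722167969, 330.62042236328125), (100.22465515136719, 20.23688316345215), 1.6241867542266846)
arm blob bbox [144.9375 191.5625] [149.4375 207.6875]
((526.7471313476562, 253.10858154296875), (52.336021423339844, 14.429766654968262), 1.055540919303894)
```

Top and side agree: the pin is at ≈(0.477,0.2925), the pivot at ≈(0.5165,0.308), and the clamp is at ≈0.15 rad. I go over the pin with partly open jaws.

Emit:
{"op": "drive_tool", "data": {
  "plan": [
    [0,0,0,-0.37,0.45,0,0.5],
    [0,0,0,-0.37,0.45,0,0.5],
    [0,0,0,-0.37,0.45,0,0.5],
    [0,0,0,-0.37,0.47,-0.3,0.5],
    [0,0,0,0,0.05,-0.6,0.5]
  ]
}}

```text
time: 17.27
position: [0.4725, 0.2968, 0.1518]
tool_rot: [-0.213, 2.117, -2.117]
wrist_force: [0.2, 0.2, 0.8]
grip_width: 0.0443
```

Emit:
{"op": "drive_tool", "data": {
  "plan": [
    [0,0,0,0,0.03,-0.5,0.5],
    [0,0,0,0,0,-0.1,0.5],
    [0,0,0,0,0,0,0.5],
    [0,0,0,0,0,0,0.5],
    [0,0,0,0,0,0,0.5]
  ]
}}

```text
time: 17.9
position: [0.4696, 0.2979, 0.1234]
tool_rot: [-0.219, 2.115, -2.123]
wrist_force: [-0.8, 0.1, 0.5]
grip_width: 0.0442
```

```bash
python3 st.py
```

```text
t 17.9 pos [0.4696 0.2979 0.1234] zaz -1.371 levelfix [ 0.004  -0.0057  0.    ] F [-0.8  0.1  0.5] M [0.02 0.1  0.02] w 0.0442 q7 [-1.18 -1.53]
```

Emit:
{"op": "drive_tool", "data": {
  "plan": [
    [0.04,-0.06,0,0.18,-0.13,0,0.5],
    [0,0,0,0,0,-0.1,0.5],
    [0,0,0,0,0,-0.3,0.5],
    [0,0,0,0,0,-0.3,0.5],
    [0,0,0,0,0,-0.1,0.5]
  ]
}}

```text
time: 18.52
position: [0.4776, 0.2923, 0.0898]
tool_rot: [-0.21, 2.117, -2.115]
wrist_force: [-0.6, -0.3, -0.2]
grip_width: 0.044
```

```bash
python3 - <<'E'
from st import *
o,z,c=st()
b=cap("side","pics/s6.png")
f=lambda im,x,y,w,h,k:cv2.resize(im[y:y+h,x:x+w,::-1],None,fx=k,fy=k,interpolation=cv2.INTER_CUBIC)
cv2.imwrite("pics/c7.png",f(b,130,80,110,100,6))
E
```

```text
t 18.52 pos [0.4776 0.2923 0.0898] zaz -1.371 levelfix [-0.0012  0.0015  0.    ] F [-0.6 -0.3 -0.2] M [-0.03  0.13  0.02] w 0.044 q7 [-1.13 -1.48]
```

View pics/c7.png

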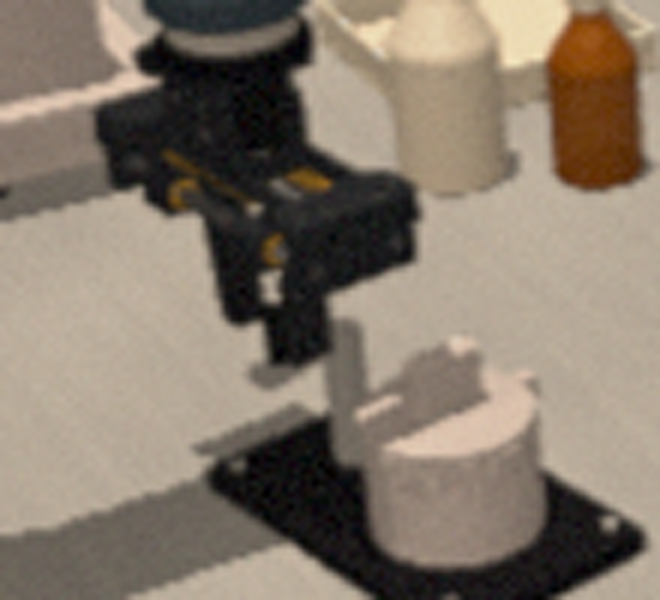

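The crop shows the fingers flanking the pin, near finger at (300,340) and far one at (235,300), with the lid seated. Now close.

Emit:
{"op": "drive_tool", "data": {
  "plan": [
    [0,0,0,0,0,0,0],
    [0,0,0,0,0,0,0],
    [0,0,0,0,0,0,0],
    [0,0,0,0,0,0,0],
    [0,0,0,0,0,0,0]
  ]
}}

```text
time: 19.2
position: [0.4778, 0.2926, 0.0899]
tool_rot: [-0.209, 2.117, -2.114]
wrist_force: [-0.0, -0.3, -1.6]
grip_width: 0.0108
```

```bash
python3 st.py
```

```text
t 19.2 pos [0.4778 0.2926 0.0899] zaz -1.371 levelfix [-0.0014  0.0021  0.    ] F [-0.  -0.3 -1.6] M [-0.04  0.   -0.02] w 0.0108 q7 [-1.13 -1.48]
```

Emit:
{"op": "drive_tool", "data": {
  "plan": [
    [0,0,0.71,0.03,-0.07,0,0],
    [0,0,0.71,0.035,-0.066,0,0],
    [0,0,0.71,0.04,-0.064,0,0],
    [0,0,0.71,0.044,-0.061,0,0],
    [0,0,0.71,0.048,-0.057,0,0]
  ]
}}

```text
time: 19.82
position: [0.4855, 0.2802, 0.0899]
tool_rot: [-0.551, 1.902, -1.898]
wrist_force: [1.0, 0.6, -1.4]
grip_width: 0.0115
```

```bash
cat > arc.py <<'E'
from st import *
o,z,c=st(); v=np.array([.5165,.308])-o["position"][:2]
print("r",np.linalg.norm(v).round(4),"phi",np.arctan2(v[1],v[0]).round(3),"clamp",(np.arctan2(v[1],v[0])-.215).round(3))
E
python3 arc.py
```

```text
t 19.82 pos [0.4855 0.2802 0.0899] zaz -1.005 levelfix [-0.0023  0.0011  0.    ] F [ 1.   0.6 -1.4] M [-0.01  0.12 -0.11] w 0.0115 q7 [-1.04 -1.16]
r 0.0417 phi 0.731 clamp 0.516
```

Emit:
{"op": "drive_tool", "data": {
  "plan": [
    [0,0,0.71,0.052,-0.054,0,0],
    [0,0,0.71,0.056,-0.05,0,0],
    [0,0,0.71,0.059,-0.046,0,0],
    [0,0,0.71,0.062,-0.042,0,0],
    [0,0,0.71,0.065,-0.037,0,0]
  ]
}}

```text
time: 20.45
position: [0.4974, 0.2708, 0.0899]
tool_rot: [-0.835, 1.664, -1.659]
wrist_force: [-0.1, 0.6, -1.0]
grip_width: 0.0111
```

Emit:
{"op": "drive_tool", "data": {
  "plan": [
    [0,0,0.71,0.068,-0.032,0,0],
    [0,0,0.71,0.07,-0.027,0,0],
    [0,0,0.71,0.072,-0.022,0,0],
    [0,0,0.71,0.073,-0.017,0,0],
    [0,0,0.71,0.074,-0.012,0,0]
  ]
}}

```text
time: 21.08
position: [0.512, 0.2664, 0.09]
tool_rot: [-1.067, 1.41, -1.404]
wrist_force: [0.2, 0.4, -1.2]
grip_width: 0.011
```

```bash
python3 arc.py
```

```text
t 21.07 pos [0.512  0.2664 0.09  ] zaz -0.273 levelfix [-0.0032 -0.0011 -0.    ] F [ 0.2  0.4 -1.2] M [ 0.08  0.04 -0.04] w 0.011 q7 [-0.85 -0.53]
r 0.0419 phi 1.463 clamp 1.248
```

Emit:
{"op": "drive_tool", "data": {
  "plan": [
    [0,0,0.71,0.075,-0.005,0,0],
    [0,0,0.71,0.075,0,0,0],
    [0,0,0.71,0.075,0.005,0,0],
    [0,0,0.5,0.06,0.008,0,0],
    [0,0,0.5,0.05,0.01,0,0]
  ]
}}

```text
time: 21.7
position: [0.5254, 0.267, 0.0899]
tool_rot: [-1.233, 1.176, -1.169]
wrist_force: [-0.0, 0.6, -0.3]
grip_width: 0.0111
```

```bash
python3 arc.py
```

```text
t 21.7 pos [0.5254 0.267  0.0899] zaz 0.05 levelfix [-0.0027 -0.003  -0.    ] F [-0.   0.6 -0.3] M [ 0.03 -0.01  0.01] w 0.0111 q7 [-0.77 -0.26]
r 0.0419 phi 1.784 clamp 1.569
```

Clamp ≈1.57. I nudge it gently to the stop.

Emit:
{"op": "drive_tool", "data": {
  "plan": [
    [0,0,0.2,0.03,0.006,0,0],
    [0,0,0.2,0.03,0.006,0,0],
    [0,0,0,0.02,0.004,0,0],
    [0,0,0,0.02,0.004,0,0],
    [0,0,0,0,0,0,0]
  ]
}}

```text
time: 22.32
position: [0.527, 0.2674, 0.0899]
tool_rot: [-1.255, 1.149, -1.137]
wrist_force: [-2.5, 0.2, 2.3]
grip_width: 0.0112
```

```bash
python3 arc.py
```

```text
t 22.32 pos [0.527  0.2674 0.0899] zaz 0.091 levelfix [-0.0015 -0.0083 -0.    ] F [-2.5  0.2  2.3] M [-0.12  0.47 -0.06] w 0.0112 q7 [-0.76 -0.23]
r 0.0419 phi 1.824 clamp 1.609
```

Resistance builds at ≈1.61 rad by estimate, so it is at the stop. Release and retreat upwards.

Emit:
{"op": "drive_tool", "data": {
  "plan": [
    [0,0,0,0,0,0,0.4],
    [0,0,0,0,0,0,0.4],
    [0,0,0,0,0,0,0.4],
    [0,0,0,0,0,0,0.4],
    [0,0,0,0,0,0.1,0.4]
  ]
}}

```text
time: 22.95
position: [0.5294, 0.2673, 0.094]
tool_rot: [-1.252, 1.146, -1.14]
wrist_force: [0.7, -0.1, 0.1]
grip_width: 0.0353
```

Emit:
{"op": "drive_tool", "data": {
  "plan": [
    [0,0,0,0,0,0.4,0.4],
    [0,0,0,0,0,0.8,0.4],
    [0,0,0,-0.1,0,1,0.4],
    [0,0,0,-0.5,-0.3,1,0.4],
    [0,0,0,-0.5,-0.3,0.5,0.4]
  ]
}}

```text
time: 23.58
position: [0.4853, 0.2428, 0.25]
tool_rot: [-1.249, 1.145, -1.14]
wrist_force: [0.6, 0.6, -0.2]
grip_width: 0.0352
```

Emit:
{"op": "drive_tool", "data": {
  "plan": [
    [0,0,0,0,-1,0,0.4],
    [0,0,0,0,-1,0,0.4],
    [0,0,0,0,-1,0,0.4],
    [0,0,0,0,-1,0,0.4],
    [0,0,0,0,-1,0,0.4]
  ]
}}

```text
time: 24.2
position: [0.4856, 0.0404, 0.2586]
tool_rot: [-1.238, 1.137, -1.136]
wrist_force: [0.2, 0.4, -1.0]
grip_width: 0.0348
```

```bash
python3 - <<'E'
from st import *
o,z,c=st()
a=cap("top","pics/t7.png");b=cap("side","pics/s7.png")
f=lambda im,x,y,w,h,k:cv2.resize(im[y:y+h,x:x+w,::-1],None,fx=k,fy=k,interpolation=cv2.INTER_CUBIC)
cv2.imwrite("pics/c8.png",np.hstack([f(a,115,165,80,90,5),f(b,155,105,80,90,5)]))
E
```

```text
t 24.2 pos [0.4856 0.0404 0.2586] zaz 0.095 levelfix [-0.0108  0.0088  0.    ] F [ 0.2  0.4 -1. ] M [-0.09  0.1  -0.04] w 0.0348 q7 [-0.58  0.06]
```

View pics/c8.png

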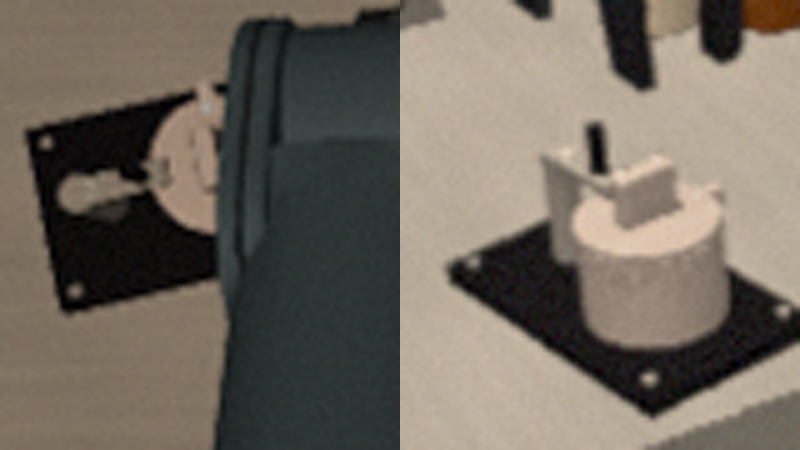

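The crops show the lid flush on the cup with its key in the notch (top crop (205,95)). The hold-down arm points over the flange (pin at side crop (597,148)) and the gripper is clear. Handing in.

```bash
python3 -c "
from cell import workorder
print(workorder.finish_job())"
```

```text
the job is handed in; nothing more can be done
None
```

The chamber is closed and the job is handed in at about 24 s of the 54 s allowed; the hand-in reports no verdict.

**What I did**
- I set the lid on the rim with the key about 24 mm from the notch. Contact was about 2.4 N at reported z 0.0820, against 0.0821 expected.
- I turned it about 0.6 rad on the rim without lifting. It dropped home at z 0.0760, against 0.0761 expected, and I pressed it with about 20 N.
- I swung the hold-down arm by its pin until it met its stop, at about 1.6 rad by my estimate, then let go and backed off.

**Last checks**
- The final pictures show the lid flush on the cup, the key in the notch, the arm over the flange and the gripper clear.
- I felt no unexpected contact on the way. I did not compare the other bench items' positions afterwards.

**What failed or disagreed**
- **First grasp:** it closed on nothing. In the camera images the fingertips sit about 27 mm higher than the reported TCP height implies, while x and y agree. I corrected for that and the second grasp held.
- **First lowering:** it drifted about 6 mm in y and touched the rim lightly. I raised the lid, re-centred it and lowered again.
- **Parked arm:** the pin was not quite where a clamp angle of 0 puts it; the arm started at about 0.15 rad.

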